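# Reload the sample row in reverse order

## Task

Move the four closed containers from the aluminium rack with the grey inserts into the white rack, in the reverse order: the one now at the left end, seen from the robot, goes into the right end pocket, the second from the left into the second pocket from the right, and so on. Stand each one upright in the middle of its own pocket and let go of it; never tip a container over on the way.

Things in the scene. Friction and masses are not known exactly. Their poses are not given: they have to be found in the camera images.
- large_cup: largest container: a tapered sample cup with a plain white lid; 66 mm high, 52 mm wide below the lid; lid 59 mm in diameter, from 52 to 65 mm above the underside. Loose, 10 to 35 g, closed lid (part of it). Origin at the centre of its underside, z up
- medium_cup: second largest container: a tapered sample cup with a red lid; 56 mm high, 44 mm wide below the lid; lid 51 mm in diameter, from 43 to 55 mm above the underside. Loose, 10 to 35 g, closed lid (part of it). Origin at the centre of its underside, z up
- small_pot: small tapered sample pot with a white lid; 48 mm high, 38 mm wide below the lid; lid 45 mm in diameter, from 35 to 47 mm above the underside. Loose, 10 to 35 g, closed lid (part of it). Origin at the centre of its underside, z up
- vial: slimmest container: a control vial with a ribbed cap; 45 mm high, body 24 mm in diameter; cap 21 mm in diameter, from 31 to 45 mm above the underside. Loose, 10 to 35 g, closed lid (part of it). Origin at the centre of its underside, z up
- carrier_rack: the rack that is full at the start: fixed aluminium base 78 x 286 mm, 6 mm thick, with 16 mm high end plates. Origin at the centre of its underside; its y axis runs along the row towards the left end (seen from the robot), x across it, z up. Its four places lie at y = +105, +35, -35 and -105 mm, x = 0, each with a grey insert tray
- loading_rack: the rack that is empty at the start: fixed white moulding with dark pocket floors, 74 x 284 mm, 18 mm high, with four square pockets in a row, each 66 x 66 mm inside and open at the top, pocket floor 4 mm above the underside, partition walls 4 mm thick, rims 18 mm high. Origin at the centre of its underside; y axis along the row towards the left end (seen from the robot), x across it, z up. Pocket centres at y = +105, +35, -35 and -105 mm, x = 0
- insert_1: the grey square insert tray of the full rack in which the large cup stands at the start: 66 x 66 mm, 14 mm high, walls and floor 3 mm, fixed on the rack's base (rim 20 mm, floor 9 mm above the worktop). Origin at the centre of its underside, axes as the rack's
- insert_2: the grey square insert tray of the full rack in which the medium cup stands at the start: 66 x 66 mm, 14 mm high, walls and floor 3 mm, fixed on the rack's base (rim 20 mm, floor 9 mm above the worktop). Origin at the centre of its underside, axes as the rack's
- insert_3: the grey square insert tray of the full rack in which the small pot stands at the start: 66 x 66 mm, 14 mm high, walls and floor 3 mm, fixed on the rack's base (rim 20 mm, floor 9 mm above the worktop). Origin at the centre of its underside, axes as the rack's
- insert_4: the grey square insert tray of the full rack in which the vial stands at the start: 66 x 66 mm, 14 mm high, walls and floor 3 mm, fixed on the rack's base (rim 20 mm, floor 9 mm above the worktop). Origin at the centre of its underside, axes as the rack's
Mind the look-alikes: they are no part of the job. There is more than one size of the vial; the job needs the smaller. What is shaped like the small_pot but yellow is not meant.

How it is judged (in metres and radians):
At the end, for the whole second after the job is handed in: Each container stands in the white rack in the pocket that mirrors its starting place (counted from the left there, from the right here), its centre within 15 mm of the pocket's centre along and across the rack, on the pocket's floor (within 5 mm), upright within 0.12 rad, at rest and released (((y of insert_1 in the frame of carrier_rack between -0.125 and -0.085 m and y of large_cup in the frame of loading_rack between 0.09 and 0.12 m) or (y of insert_1 in the frame of carrier_rack between -0.055 and -0.015 m and y of large_cup in the frame of loading_rack between 0.02 and 0.05 m) or (y of insert_1 in the frame of carrier_rack between 0.015 and 0.055 m and y of large_cup in the frame of loading_rack between -0.05 and -0.02 m) or (y of insert_1 in the frame of carrier_rack between 0.085 and 0.125 m and y of large_cup in the frame of loading_rack between -0.12 and -0.09 m)) and x of large_cup in the frame of loading_rack between -0.015 and 0.015 m and z of large_cup in the frame of loading_rack between -0.001 and 0.009 m and angle between each of large_cup, medium_cup, small_pot, vial's own z axis and vertical below 0.12 rad and linear speed of each of large_cup, medium_cup, small_pot, vial below 0.02 m/s and contact force between the fingers and large_cup below 0.05 N and ((y of insert_2 in the frame of carrier_rack between -0.125 and -0.085 m and y of medium_cup in the frame of loading_rack between 0.09 and 0.12 m) or (y of insert_2 in the frame of carrier_rack between -0.055 and -0.015 m and y of medium_cup in the frame of loading_rack between 0.02 and 0.05 m) or (y of insert_2 in the frame of carrier_rack between 0.015 and 0.055 m and y of medium_cup in the frame of loading_rack between -0.05 and -0.02 m) or (y of insert_2 in the frame of carrier_rack between 0.085 and 0.125 m and y of medium_cup in the frame of loading_rack between -0.12 and -0.09 m)) and x of medium_cup in the frame of loading_rack between -0.015 and 0.015 m and z of medium_cup in the frame of loading_rack between -0.001 and 0.009 m and contact force between the fingers and medium_cup below 0.05 N and ((y of insert_3 in the frame of carrier_rack between -0.125 and -0.085 m and y of small_pot in the frame of loading_rack between 0.09 and 0.12 m) or (y of insert_3 in the frame of carrier_rack between -0.055 and -0.015 m and y of small_pot in the frame of loading_rack between 0.02 and 0.05 m) or (y of insert_3 in the frame of carrier_rack between 0.015 and 0.055 m and y of small_pot in the frame of loading_rack between -0.05 and -0.02 m) or (y of insert_3 in the frame of carrier_rack between 0.085 and 0.125 m and y of small_pot in the frame of loading_rack between -0.12 and -0.09 m)) and x of small_pot in the frame of loading_rack between -0.015 and 0.015 m and z of small_pot in the frame of loading_rack between -0.001 and 0.009 m and contact force between the fingers and small_pot below 0.05 N and ((y of insert_4 in the frame of carrier_rack between -0.125 and -0.085 m and y of vial in the frame of loading_rack between 0.09 and 0.12 m) or (y of insert_4 in the frame of carrier_rack between -0.055 and -0.015 m and y of vial in the frame of loading_rack between 0.02 and 0.05 m) or (y of insert_4 in the frame of carrier_rack between 0.015 and 0.055 m and y of vial in the frame of loading_rack between -0.05 and -0.02 m) or (y of insert_4 in the frame of carrier_rack between 0.085 and 0.125 m and y of vial in the frame of loading_rack between -0.12 and -0.09 m)) and x of vial in the frame of loading_rack between -0.015 and 0.015 m and z of vial in the frame of loading_rack between -0.001 and 0.009 m and contact force between the fingers and vial below 0.05 N); the robot touches nothing.
It fails at once if a container is tipped by more than 0.7 rad (40 degrees) (angle between any of large_cup, medium_cup, small_pot, vial's own z axis and vertical above 0.7 rad).
It also fails if it takes over 90 s, if anything falls off the work surface, if the arm or the gripper's body presses on something with over 40 N, if the wrist force passes 120 N, or if a joint passes its speed limit or range.

## Robot

A 6-joint arm with a two-finger parallel gripper is mounted at the origin on a cart in front of the work surface, level with it; the furniture and walls round the work are solid. World frame = base frame: x ahead of the robot, y to its left, z up, the work surface at z = 0. Lengths are in mm, angles in rad, forces in N, time in s.
With the tool pointing down it reaches from about 350 to 775 mm from the base axis. Payload 7.3 kg.
Tool frame: the origin (TCP) lies between the finger pads; the fingertips stand env.tip_reach ahead of it and the grasp point (between the pads) lies 6 mm ahead of it (env.tip_reach is the distance from the TCP to the fingertips, in mm); z points along the fingers, x is the direction in which the jaws open and shut, and the axes are right-handed (so a half turn about z gives the same grasp; the last joint's range is limited). The gripper opens to 92 mm and grips with 3 to 60 N. Pads are 19 mm wide; open, the fingers measure 130 mm over their backs; the gripper's body (75 mm by 190 mm) begins 47 mm behind the grasp point.
Start: joints at [0.987, 0.342, 1.524, -0, 1.275, -0.146], TCP at [222.56, 475.51, 251.741] pointing down, gripper open.
Joint ranges: [-2.53, 2.53], [-0.77, 2.02], [0.04, 2.7], [-1, 4.14], [0.28, 2.66], [-3.11, 3.11]. Speed limits (rad/s): [2.57, 2.57, 3.14, 3.14, 3.14, 3.14].

## Interface

Orientations are given as a unit quaternion [w, x, y, z].
In Python, from rig import sensors, optics, env, models gives the robot as it stands.
- The arm moves only by the tool carry_out, never from a script. Its argument "commands" is a list of rows, each an object with "travel": the shift along the tool's x, y, z in units of 40 mm (1.0 is 40 mm), a list of three; "twist": the turn about the tool's z in units of 8 degrees (1.0 is 8 degrees). A call has exactly 10 rows; each row shifts and turns the commanded pose from where the row before left it, along the tool's axes as they then stand; what a row does not reach is not made up. A row lasts 1/10 s, in which the tool goes at most 50 mm and 8.59 degrees, less where a joint would pass 70% of its speed; a pose out of reach is approached as far as the arm can. A call is refused whole if a number of a shift passes 1 or a number of a turn 1, either way. A call with a gripper value outside its range is refused whole. "jaw" is the opening, from 0 (shut) to 1 (fully open), set as the call begins (left out, the last holds). The fingers move at their own pace and stop on an object; the grip force is fixed at half the most. Time passes only in rows, so rows that do not move let the fingers close, or fill a call up. It gives the time, the measured TCP pose, the force and the opening at its end, in the units of the state.
- sensors.read_state(): the state, without advancing time (a new reading comes with each control period).
- optics.camera(name): name is "scene" or "top" or "wrist"; returns a dict with "frame" (384x512x3 uint8, red, green, blue), "z_map" (384x512 float32, mm along the optical axis (not along the pixel's ray), 0 where there is no reading), "fx", "fy", "cx", "cy" (pixels), "view" (4x4, takes a point from world to camera coordinates); the wrist camera has in their place "mount" (4x4, takes a point from camera to tool coordinates, whose origin is the TCP and whose axes are the tool frame's). Camera axes: x right, y down, z forward; pixel columns grow to the right and rows downward; lengths in mm; the calibration is good to about 2 mm. A picture is of the moment at which its call begins: read the wrist's pose just before it.
- env.job_done(): hands the job in, once; it reports no verdict.
Trained networks look in a picture, given as the dict that the camera call returned (one of the last four; its "shot" number tells which), for a name from the list of things; names that differ only in an ending like _2 or _b are one class to them, and where a whole thing is asked for, a point or a joint stands for the part that bears it (a point fixed in the world has none). Each returns a list of dicts, best first, with "conf" (0 to 1); they miss things now and then, are a little off and sometimes report something else, mostly with a low value. They report only what shows in the picture. A call takes as long as a camera call. They do not tell look-alikes from the thing itself.
- models.regions_of(picture, name): "mask" (384x512 bool, what is visible of it) and "uv" ([column, row] in pixels, amid what is visible of it).
- models.landmark_of(picture, name): "uv" ([column, row] in pixels: a listed point, or the origin of a listed thing).
The state is a dict: "time": time; "q": joint angles; "joint_vel": joint speeds; "joint_torque": joint torques, N m; "tool_pos": TCP position; "eef_rot": TCP orientation; "force": force on the tool from outside, world axes, zero at the start; "torque": the same for the moment, N m; "opening": finger opening in mm.
Only numpy, scipy, OpenCV 4.12 (cv2) and the standard library are available. Lean on these libraries where they do the work, as an engineer would, in place of code of your own. Each camera call takes 0.05 s, during which the arm holds its last target.

## Working session

There is one attempt and no reset: what is moved stays moved. The work goes in short steps, Python scripts to look and compute and a tool call to move; the robot and the scene stay as the last step left them, time stands still between calls to the robot, and variables do not carry over. Pictures are saved under pics/ and viewed, and the job is handed in when it is done.

Besides the shell and the picture viewer there is one more tool, called after "Emit:" as name(argument=value, ...), one argument or row to a line, values as JSON. carry_out: Moves the arm, as the interface text tells. Its arguments: {"type":"object","properties":{"commands":{"type":"array"},"jaw":{"type":"number"}},"required":["commands"]}

```bash
mkdir -p pics; ls; python3 - <<'E'
from rig import sensors, optics, env, models
import cv2
s=sensors.read_state(); print(s, env.tip_reach)
for n in ["scene","top"]:
    p=optics.camera(n); cv2.imwrite(f"pics/{n}0.png",p["frame"][:,:,::-1])
    print(n,p["fx"],p["cx"],p["view"].round(3).tolist())
    for t in ["large_cup","medium_cup","small_pot","vial","carrier_rack","loading_rack"]:
        print(t,[(round(r["conf"],2),[round(float(x)) for x in r["uv"]]) for r in models.regions_of(p,t)])
E
```

```text
pics
{'time': 0.0, 'q': array([ 9.87016632e-01,  3.42749529e-01,  1.52505479e+00,  6.35831822e-06,
        1.27538398e+00, -1.46025841e-01]), 'joint_vel': array([-8.28786444e-04, -6.57196802e-04, -8.79623408e-04, -6.02708125e-05,
       -1.03023246e-03,  1.98063345e-03]), 'joint_torque': array([ 1.62822944e-03, -4.31243563e+01, -2.44223714e+01,  7.19022285e-02,
        5.58769866e-02, -1.33258973e-04]), 'tool_pos': array([222.32907374, 475.17896666, 251.01783437]), 'eef_rot': array([ 3.22905641e-04,  8.43773359e-01,  5.36699061e-01, -7.29563238e-04]), 'force': array([0.04952598, 0.64062314, 1.09719576]), 'torque': array([ 0.02047999, -0.04982528, -0.0400021 ]), 'opening': 91.61665668800019} 25.0
scene 374.0955989405793 256.0154180407498 [[-0.492, -0.87, -0.022, 478.861], [-0.367, 0.23, -0.901, 160.883], [0.789, -0.436, -0.433, 767.628], [0.0, 0.0, 0.0, 1.0]]
large_cup [(0.88, [207, 200]), (0.17, [231, 212])]
medium_cup [(0.87, [182, 209])]
small_pot [(0.75, [127, 243])]
vial [(0.59, [270, 175]), (0.45, [256, 197])]
carrier_rack [(0.74, [217, 219])]
loading_rack [(0.88, [333, 191])]
top 374.8065567964672 248.09683017992478 [[-0.012, -1.0, -0.014, 264.415], [-0.997, 0.013, -0.082, 502.608], [0.082, 0.013, -0.997, 960.794], [0.0, 0.0, 0.0, 1.0]]
large_cup [(0.65, [193, 182])]
medium_cup [(0.59, [165, 179])]
small_pot [(0.6, [219, 187]), (0.6, [104, 213])]
vial [(0.6, [247, 194])]
carrier_rack [(0.75, [210, 198])]
loading_rack [(0.71, [338, 211]), (0.15, [224, 194])]
```

View pics/scene0.png

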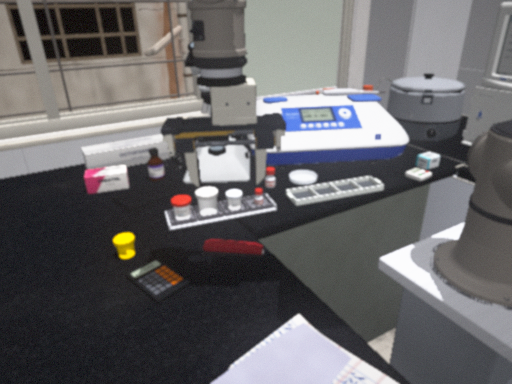

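View pics/top0.png

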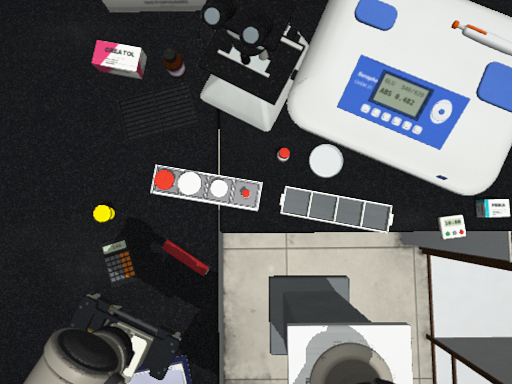

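The top picture shows, left to right in the aluminium rack: red lid (164,180), large white lid (189,183), small white lid (219,188) and vial (245,193). The white rack is at (338,210). The look-alikes are a lone red-capped vial at (284,154) and a yellow pot at (103,213). I'll measure positions and enlarge the racks.

```bash
cat > h.py <<'E'
from rig import sensors, optics, env, models
import cv2, numpy as np
from scipy.spatial.transform import Rotation as R
def cloud(p, T=None):
    z=p["z_map"]; v,u=np.indices(z.shape)
    P=np.stack([(u-p["cx"])/p["fx"]*z,(v-p["cy"])/p["fy"]*z,z,np.ones_like(z)],-1)
    M=np.linalg.inv(p["view"]) if T is None else T
    W=(P@M.T)[...,:3]; W[z<=0]=np.nan
    return W
def toolT(s):
    w,x,y,z=s["eef_rot"]; T=np.eye(4); T[:3,:3]=R.from_quat([x,y,z,w]).as_matrix(); T[:3,3]=s["tool_pos"]; return T
E
python3 - <<'E'
from h import *
p=optics.camera("top"); W=cloud(p); f=p["frame"]
cv2.imwrite("pics/topcrop.png",cv2.resize(f[140:245,140:410,::-1],None,fx=2.9,fy=2.9,interpolation=cv2.INTER_CUBIC))
for n,uv in dict(med=(164,180),large=(189,183),small=(219,188),vial=(246,193),lone=(284,154),yel=(101,213),table=(260,225),mach=(440,170),mach2=(340,120),dish=(326,160),micro=(245,90),micro2=(238,105)).items():
    print(n,np.nanmedian(W[uv[1]-2:uv[1]+3,uv[0]-2:uv[0]+3],axis=(0,1)).round(1))
def rect(mask):
    q=W[mask][:,:2]; q=q[~np.isnan(q).any(1)].astype(np.float32); return cv2.minAreaRect(q)
for t in ["large_cup","medium_cup","small_pot","vial","carrier_rack","loading_rack"]:
    for r in models.regions_of(p,t)[:2]:
        m=r["mask"]; z=W[...,2]; zm=np.nanpercentile(z[m],95)
        if "rack" in t:
            print(t,round(r["conf"],2),rect(m&(np.abs(z-12)<14)),m.sum())
        else:
            mm=m&(z>zm-6); q=W[mm].astype(np.float32); c,rad=cv2.minEnclosingCircle(q[:,:2]); print(t,round(r["conf"],2),r["uv"],zm,c,rad,q.mean(0),mm.sum())
E
```

```text
med [529.7 469.6  64.1]
large [520.6 404.7  74. ]
small [508.6 331.6  55.6]
vial [495.1 263.2  53.8]
lone [593.1 165.4  58.1]
yel [449.  634.7  47.1]
table [ 4.132e+02  2.280e+02 -2.000e-01]
mach [ 540.2 -201.1  108.3]
mach2 [662.9  34.7 116.9]
dish [583.   51.1  15.5]
micro [728.7 260.9 158.8]
micro2 [729.5 282.1  34.4]Traceback (most recent call last):
  File "<stdin>", line 14, in <module>
cv2.error: OpenCV(4.12.0) /io/opencv/modules/imgproc/src/shapedescr.cpp:201: error: (-215:Assertion failed) count >= 0 && (depth == CV_32F || depth == CV_32S) in function 'minEnclosingCircle'
```

View pics/topcrop.png

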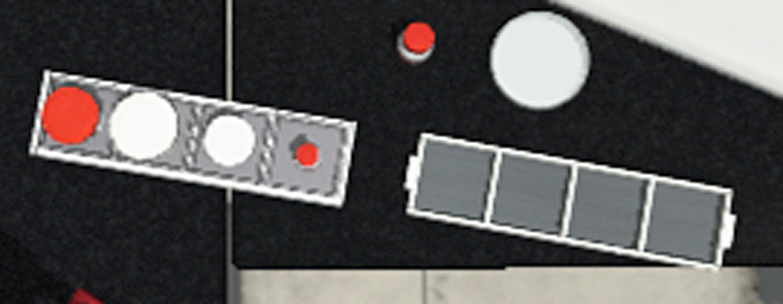

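```bash
python3 - <<'E'
from h import *
p=optics.camera("top"); W=cloud(p); z=W[...,2]
cv2.imwrite("pics/vialcrop.png",cv2.resize(p["frame"][140:215,200:300,::-1],None,fx=6,fy=6,interpolation=cv2.INTER_CUBIC))
for n,(u,v,r,zz) in dict(med=(164,180,16,64),large=(189,183,17,74),small=(219,188,13,56),vial=(246,193,10,54)).items():
    m=np.zeros(z.shape,bool); m[v-r:v+r,u-r:u+r]=1
    m&=np.abs(z-zz)<6; q=np.ascontiguousarray(W[m][:,:2].astype(np.float32)); 
    print(n,cv2.minEnclosingCircle(q),q.mean(0),((q.max(0)+q.min(0))/2),m.sum())
for n,box in dict(load=(275,180,400,236),carr=(146,160,270,215)).items():
    m=np.zeros(z.shape,bool); m[box[1]:box[3],box[0]:box[2]]=1
    m&=(z>6 if n=="load" else z>2)&(z<28)
    q=np.ascontiguousarray(W[m][:,:2].astype(np.float32)); print(n,cv2.minAreaRect(q),m.sum())
    cv2.imwrite(f"pics/m_{n}.png",m.astype(np.uint8)*255)
# loading floor dark patches
hsv=p["frame"].astype(int)
# rectangle of bright rack
m=np.zeros(z.shape,np.uint8); m[180:236,275:400]=((z>9)&(z<28))[180:236,275:400]
for t in ["carrier_rack","loading_rack","insert_1","insert_2","insert_3","insert_4"]:
    for r in models.landmark_of(p,t)[:4]:
        u,v=[int(round(x)) for x in r["uv"]]
        print(t,round(r["conf"],2),r["uv"])
E
```

```text
med ((531.8065185546875, 470.33734130859375), 25.39237403869629) [531.66565 469.58228] [531.39307 470.31488] 308
large ((520.9888305664062, 403.88330078125), 29.25225067138672) [520.7887  403.59387] [520.68396 404.1573 ] 422
small ((509.3565673828125, 331.8275451660156), 22.493993759155273) [509.17313 331.5969 ] [510.00702 331.62003] 233
vial ((495.8428955078125, 263.74822998046875), 9.902166366577148) [495.95084 263.8059 ] [496.44525 264.52252] 51
load ((453.1611022949219, 27.500892639160156), (297.08477783203125, 86.74443817138672), 81.66997528076172) 1092
carr ((516.900634765625, 368.28326416015625), (332.2793273925781, 145.78468322753906), 89.3179702758789) 2589
carrier_rack 0.62 [205.4, 186.2]
loading_rack 0.6 [334.3, 211.2]
insert_1 0.86 [218.1, 192.0]
insert_1 0.79 [241.8, 194.8]
insert_1 0.58 [194.5, 187.1]
insert_1 0.49 [170.7, 183.8]
insert_2 0.86 [218.1, 192.0]
insert_2 0.79 [241.8, 194.8]
insert_2 0.58 [194.5, 187.1]
insert_2 0.49 [170.7, 183.8]
insert_3 0.86 [218.1, 192.0]
insert_3 0.79 [241.8, 194.8]
insert_3 0.58 [194.5, 187.1]
insert_3 0.49 [170.7, 183.8]
insert_4 0.86 [218.1, 192.0]
insert_4 0.79 [241.8, 194.8]
insert_4 0.58 [194.5, 187.1]
insert_4 0.49 [170.7, 183.8]
```

View pics/vialcrop.png

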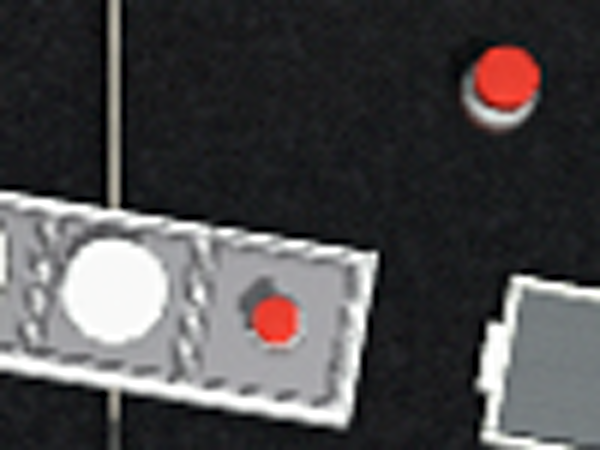

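```bash
python3 - <<'E'
from h import *
p=optics.camera("top"); V=np.linalg.inv(p["view"])
def ray(u,v,z):
    d=V[:3,:3]@np.array([(u-p["cx"])/p["fx"],(v-p["cy"])/p["fy"],1]); o=V[:3,3]; return o+d*(z-o[2])/d[2]
print("cam",V[:3,3])
def rect(cs,z):
    C=np.array([ray((x+.5)/2.9-.5+140,(y+.5)/2.9-.5+140,z) for x,y in cs])
    print(C.round(1).tolist(),"ctr",C.mean(0).round(1),[round(float(np.linalg.norm(C[i]-C[(i+1)%4])),1) for i in range(4)])
    a=(C[0]+C[3]-C[1]-C[2])[:2]; print("row dir",a/np.linalg.norm(a),np.degrees(np.arctan2(a[1],a[0]))-90)
rect([(422,133),(732,190),(717,268),(407,212)],18)
# carrier end plates top z=16(+?)
rect([(43,70),(356,122),(343,206),(31,153)],14)
g=p["frame"]; cv2.imwrite("pics/load.png",cv2.resize(g[178:240,272:404,::-1],None,fx=6,fy=6,interpolation=cv2.INTER_CUBIC))
E
```

```text
cam [ 425.32111444  245.86715613 1002.15143048]
[[516.1, 160.5, 18.0], [460.9, -117.4, 18.0], [391.2, -101.0, 18.0], [444.6, 175.4, 18.0]] ctr [453.2  29.4  18. ] [283.3, 71.6, 281.5, 73.0]
row dir [0.19223319 0.98134928] -11.083139372613203
[[579.2, 507.4, 14.0], [527.3, 220.1, 14.0], [450.9, 233.0, 14.0], [502.7, 517.7, 14.0]] ctr [515.  369.6  14. ] [291.9, 77.6, 289.4, 77.2]
row dir [0.17850019 0.98393988] -10.282412182767402
```

View pics/load.png

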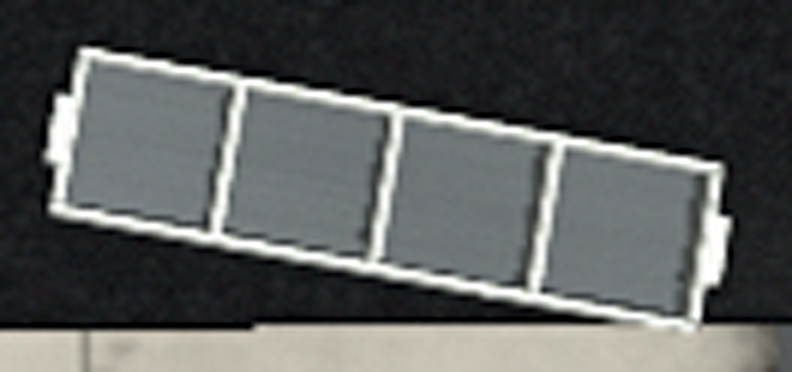

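The white rack measures 283x72 mm (284x74 expected), with its centre at (453,29) and yaw about -11°. The lid heights of 64, 74, 56 and 54 mm match those given plus the 9 mm floor. The vial in the rack is the 45 mm one, and the lone vial is 58 mm tall. First I'll turn the tool so the jaws open across the row.

Emit:
carry_out(
  commands=[
    {"travel": [0, 0, 0], "twist": 0.945},
    {"travel": [0, 0, 0], "twist": 0.945},
    {"travel": [0, 0, 0], "twist": 0.945},
    {"travel": [0, 0, 0], "twist": 0.945},
    {"travel": [0, 0, 0], "twist": 0.945},
    {"travel": [0, 0, 0], "twist": 0.945},
    {"travel": [0, 0, 0], "twist": 0.945},
    {"travel": [0, 0, 0], "twist": 0.945},
    {"travel": [0, 0, 0], "twist": 0.945},
    {"travel": [0, 0, 0], "twist": 0.945},
  ],
  jaw=1,
)

```text
time: 2.2
tool_pos: [222.5, 475.5, 251.7]
eef_rot: [-0.0, 0.995, -0.096, 0.0]
force: [-0.8, 0.6, -0.2]
opening: 91.7
```

```bash
cat >> h.py <<'E'
def go(x,y,z):
    """tool-axis shift in 40 mm units from the measured pose to a TCP target"""
    s=sensors.read_state(); T=toolT(s); d=T[:3,:3].T@(np.array([x,y,z])-T[:3,3])
    print("t",round(s["time"],2),"tcp",T[:3,3].round(1),"yaw",round(float(np.degrees(np.arctan2(T[1,0],T[0,0]))),2),"open",round(s["opening"],1),"F",s["force"].round(1),"units",(d/40).round(2))
E
python3 -c "
from h import *
go(531,470,140)"
```

```text
t 2.2 tcp [222.5 475.5 251.7] yaw -10.99 open 91.7 F [-0.8  0.6 -0.2] units [ 7.6  -1.33  2.79]
```

Emit:
carry_out(
  commands=[
    {"travel": [0.95, -0.166, 0.2]},
    {"travel": [0.95, -0.166, 0.2]},
    {"travel": [0.95, -0.166, 0.2]},
    {"travel": [0.95, -0.166, 0.2]},
    {"travel": [0.95, -0.166, 0.3]},
    {"travel": [0.95, -0.166, 0.5]},
    {"travel": [0.95, -0.166, 0.5]},
    {"travel": [0.95, -0.166, 0.5]},
    {"travel": [0, 0, 0]},
    {"travel": [0, 0, 0]},
  ],
)

```text
invalid input
```

```bash
python3 - <<'E'
from h import *
go(531.5,470.2,64)
s=sensors.read_state();p=optics.camera("wrist"); cv2.imwrite("pics/w1.png",p["frame"][:,:,::-1])
W=cloud(p,toolT(s)@p["mount"]); z=W[...,2]
np.save("w1.npy",W)
for n,c,zz,r in [("med",(531.5,470),65,32),("large",(521,404),75,34),("small",(509,332),57,28),("vial",(496,264),54,16)]:
    m=(np.hypot(W[...,0]-c[0],W[...,1]-c[1])<r)&(np.abs(z-zz)<5)
    q=np.ascontiguousarray(W[m][:,:2].astype(np.float32)); print(n,cv2.minEnclosingCircle(q) if len(q)>9 else None,len(q))
E
```

```text
t 2.2 tcp [222.5 475.5 251.7] yaw -10.99 open 91.7 F [-0.8  0.6 -0.2] units [ 7.61 -1.34  4.69]
med None 0
large None 0
small None 0
vial None 0
```

View pics/w1.png

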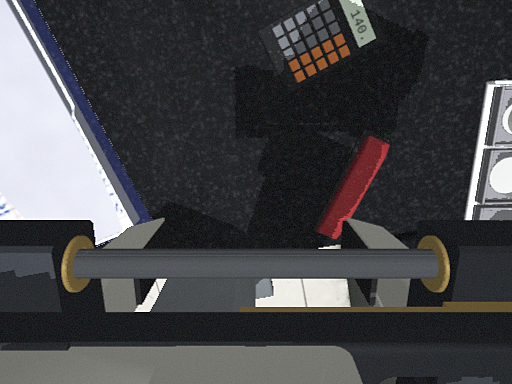

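The call was refused because every row needs "twist". The wrist view still shows the start position, with the calculator at (310,40) and the rack at the right edge. Resending the move.

Emit:
carry_out(
  commands=[
    {"travel": [0.95, -0.166, 0.2], "twist": 0},
    {"travel": [0.95, -0.166, 0.2], "twist": 0},
    {"travel": [0.95, -0.166, 0.2], "twist": 0},
    {"travel": [0.95, -0.166, 0.2], "twist": 0},
    {"travel": [0.95, -0.166, 0.3], "twist": 0},
    {"travel": [0.95, -0.166, 0.5], "twist": 0},
    {"travel": [0.95, -0.166, 0.5], "twist": 0},
    {"travel": [0.95, -0.166, 0.5], "twist": 0},
    {"travel": [0, 0, 0], "twist": 0},
    {"travel": [0, 0, 0], "twist": 0},
  ],
)

```text
time: 3.25
tool_pos: [531.4, 470.7, 146.0]
eef_rot: [0.001, 0.996, -0.093, -0.001]
force: [-0.5, -0.3, 1.0]
opening: 92.1
```

```bash
cat > w.py <<'E'
from h import *
import sys
go(531.5,470.2,64)
s=sensors.read_state();p=optics.camera("wrist"); cv2.imwrite(f"pics/{sys.argv[1]}.png",p["frame"][:,:,::-1])
W=cloud(p,toolT(s)@p["mount"]); z=W[...,2]
for n,c,zz,r in [("med",(531.5,470),65,32),("large",(521,404),75,34),("small",(509,332),57,28),("vial",(496,264),54,16)]:
    m=(np.hypot(W[...,0]-c[0],W[...,1]-c[1])<r)&(np.abs(z-zz)<5)
    q=np.ascontiguousarray(W[m][:,:2].astype(np.float32)); print(n,cv2.minEnclosingCircle(q) if len(q)>9 else None,len(q))
E
python3 w.py w2
```

```text
t 3.25 tcp [531.4 470.7 146. ] yaw -10.66 open 92.1 F [-0.5 -0.3  1. ] units [0.01 0.01 2.05]
med ((529.361328125, 469.18597412109375), 25.572853088378906) 3653
large ((518.5216064453125, 402.03948974609375), 29.429590225219727) 2224
small None 0
vial None 0
```

View pics/w2.png

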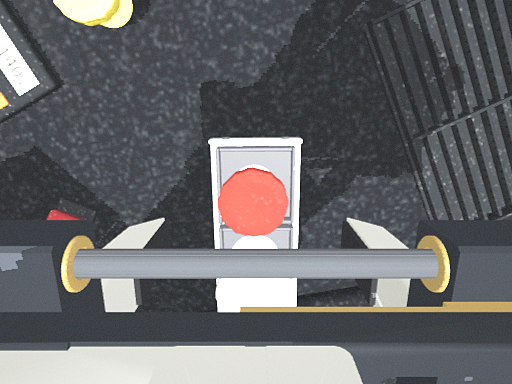

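The red lid is centred between the fingers at (253,202). The wrist and top cameras agree within about 2 mm, so I'll descend and grip.

Emit:
carry_out(
  commands=[
    {"travel": [-0.02, 0, 0.4], "twist": 0},
    {"travel": [0, 0, 0.5], "twist": 0},
    {"travel": [0, 0, 0.5], "twist": 0},
    {"travel": [0, 0, 0.35], "twist": 0},
    {"travel": [0, 0, 0.2], "twist": 0},
    {"travel": [0, 0, 0.1], "twist": 0},
    {"travel": [0, 0, 0], "twist": 0},
    {"travel": [0, 0, 0], "twist": 0},
    {"travel": [0, 0, 0], "twist": 0},
    {"travel": [0, 0, 0], "twist": 0},
  ],
)

```text
time: 4.3
tool_pos: [530.7, 471.7, 66.4]
eef_rot: [-0.0, 0.996, -0.093, 0.0]
force: [-0.4, 0.3, 0.6]
opening: 91.7
```

Emit:
carry_out(
  commands=[
    {"travel": [0, 0, 0], "twist": 0},
    {"travel": [0, 0, 0], "twist": 0},
    {"travel": [0, 0, 0], "twist": 0},
    {"travel": [0, 0, 0], "twist": 0},
    {"travel": [0, 0, 0], "twist": 0},
    {"travel": [0, 0, 0], "twist": 0},
    {"travel": [0, 0, 0], "twist": 0},
    {"travel": [0, 0, 0], "twist": 0},
    {"travel": [0, 0, 0], "twist": 0},
    {"travel": [0, 0, 0], "twist": 0},
  ],
  jaw=0,
)

```text
time: 5.3
tool_pos: [530.4, 471.5, 65.8]
eef_rot: [-0.0, 0.996, -0.093, 0.0]
force: [0.7, 0.1, -0.1]
opening: 50.1
```

```bash
python3 -c "
from h import *
go(433,-73.6,184)"
```

```text
t 5.3 tcp [530.4 471.5  65.8] yaw -10.68 open 50.1 F [ 0.7  0.1 -0.1] units [ 0.13 13.84 -2.96]
```

Emit:
carry_out(
  commands=[
    {"travel": [0, 0, -0.2], "twist": 0},
    {"travel": [0, 0, -0.4], "twist": 0},
    {"travel": [0, 0, -0.6], "twist": 0},
    {"travel": [0, 0, -0.6], "twist": 0},
    {"travel": [0, 0.2, -0.6], "twist": 0},
    {"travel": [0, 0.4, -0.4], "twist": 0},
    {"travel": [0.03, 0.6, -0.2], "twist": 0},
    {"travel": [0.03, 0.7, 0], "twist": 0},
    {"travel": [0.03, 0.8, 0], "twist": 0},
    {"travel": [0.03, 0.8, 0], "twist": 0},
  ],
)

```text
time: 6.3
tool_pos: [509.1, 332.2, 187.6]
eef_rot: [-0.001, 0.996, -0.093, 0.001]
force: [-0.1, -0.6, 1.1]
opening: 49.9
```

Emit:
carry_out(
  commands=[
    {"travel": [0, 0.8, 0], "twist": 0},
    {"travel": [0, 0.8, 0], "twist": 0},
    {"travel": [0, 0.8, 0], "twist": 0},
    {"travel": [0, 0.8, 0], "twist": 0},
    {"travel": [0, 0.8, 0], "twist": 0},
    {"travel": [0, 0.8, 0], "twist": 0},
    {"travel": [0, 0.8, 0], "twist": 0},
    {"travel": [0, 0.8, 0], "twist": 0},
    {"travel": [0, 0.8, 0], "twist": 0},
    {"travel": [0, 0.8, 0], "twist": 0},
  ],
)

```text
time: 7.3
tool_pos: [449.9, 17.4, 187.4]
eef_rot: [0.0, 0.996, -0.093, 0.001]
force: [0.3, -0.5, 0.0]
opening: 50.0
```

```bash
python3 -c "
from h import *
go(433.2,-72.5,130)"
```

```text
t 7.3 tcp [449.9  17.4 187.4] yaw -10.68 open 50.0 F [ 0.3 -0.5  0. ] units [0.   2.29 1.43]
```

Emit:
carry_out(
  commands=[
    {"travel": [0, 0.7, 0], "twist": 0},
    {"travel": [0, 0.6, 0.1], "twist": 0},
    {"travel": [0, 0.5, 0.3], "twist": 0},
    {"travel": [0, 0.3, 0.4], "twist": 0},
    {"travel": [0, 0.19, 0.4], "twist": 0},
    {"travel": [0, 0, 0.2], "twist": 0},
    {"travel": [0, 0, 0.03], "twist": 0},
    {"travel": [0, 0, 0], "twist": 0},
    {"travel": [0, 0, 0], "twist": 0},
    {"travel": [0, 0, 0], "twist": 0},
  ],
)

```text
time: 8.3
tool_pos: [433.3, -71.2, 129.2]
eef_rot: [0.0, 0.996, -0.093, 0.001]
force: [0.7, -0.1, -0.6]
opening: 50.1
```

```bash
python3 - <<'E'
from h import *
go(433.2,-72.5,61.5)
s=sensors.read_state();p=optics.camera("wrist"); cv2.imwrite("pics/w3.png",p["frame"][:,:,::-1])
# project loading rack pocket outlines at z=18 into wrist view
M=np.linalg.inv(toolT(s)@p["mount"]); c=np.array([453.2,29.4]); a=np.radians(-11.1)
ex=np.array([np.cos(a),np.sin(a)]);ey=np.array([-np.sin(a),np.cos(a)])
f=p["frame"][:,:,::-1].copy()
for y in (105,35,-35,-105):
    pts=[]
    for dx,dy in((33,33),(33,-33),(-33,-33),(-33,33)):
        q=M@np.r_[c+ex*dx+ey*(y+dy),18,1]; 
        if q[2]<20: break
        pts.append([p["fx"]*q[0]/q[2]+p["cx"],p["fy"]*q[1]/q[2]+p["cy"]])
    if len(pts)==4: cv2.polylines(f,[np.int32(np.round(pts))],True,(0,0,255),1)
cv2.imwrite("pics/w3.png",f)
E
```

```text
t 8.3 tcp [433.3 -71.2 129.2] yaw -10.64 open 50.1 F [ 0.7 -0.1 -0.6] units [0.   0.03 1.69]
```

View pics/w3.png

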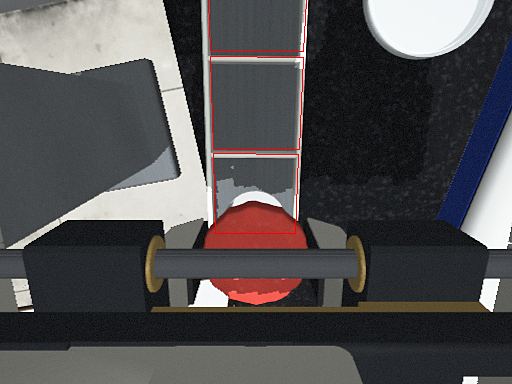

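The projected pocket outlines lie on the picture's pockets within about 2 px, and the cup at (256,252) is over the rightmost one. Lowering it.

Emit:
carry_out(
  commands=[
    {"travel": [-0.02, 0.03, 0.3], "twist": 0},
    {"travel": [0, 0, 0.4], "twist": 0},
    {"travel": [0, 0, 0.4], "twist": 0},
    {"travel": [0, 0, 0.3], "twist": 0},
    {"travel": [0, 0, 0.15], "twist": 0},
    {"travel": [0, 0, 0.08], "twist": 0},
    {"travel": [0, 0, 0.05], "twist": 0},
    {"travel": [0, 0, 0.0], "twist": 0},
    {"travel": [0, 0, 0], "twist": 0},
    {"travel": [0, 0, 0], "twist": 0},
  ],
)

```text
time: 9.35
tool_pos: [432.0, -72.5, 61.7]
eef_rot: [0.0, 0.996, -0.093, 0.0]
force: [-0.6, 0.1, -0.5]
opening: 49.8
```

```bash
python3 -c "
from h import *
go(433.2,-72.5,61.3)"
```

```text
t 9.35 tcp [432.  -72.5  61.7] yaw -10.68 open 49.8 F [-0.6  0.1 -0.5] units [ 0.03 -0.01  0.01]
```

Emit:
carry_out(
  commands=[
    {"travel": [0, 0, 0], "twist": 0},
    {"travel": [0, 0, 0], "twist": 0},
    {"travel": [0, 0, 0], "twist": 0},
    {"travel": [0, 0, 0], "twist": 0},
    {"travel": [0, 0, 0], "twist": 0},
    {"travel": [0, 0, 0], "twist": 0},
    {"travel": [0, 0, 0], "twist": 0},
    {"travel": [0, 0, 0], "twist": 0},
    {"travel": [0, 0, 0], "twist": 0},
    {"travel": [0, 0, 0], "twist": 0},
  ],
  jaw=1,
)

```text
time: 10.35
tool_pos: [431.8, -72.4, 61.3]
eef_rot: [-0.0, 0.996, -0.093, 0.0]
force: [0.1, 0.4, -0.9]
opening: 91.9
```

```bash
python3 -c "
from h import *
go(519.5,404,160)"
```

```text
t 10.35 tcp [431.8 -72.4  61.3] yaw -10.68 open 91.9 F [ 0.1  0.4 -0.9] units [ -0.05 -12.11  -2.47]
```

Emit:
carry_out(
  commands=[
    {"travel": [0, 0, -0.3], "twist": 0},
    {"travel": [0, 0, -0.6], "twist": 0},
    {"travel": [0, 0, -0.6], "twist": 0},
    {"travel": [0, -0.2, -0.6], "twist": 0},
    {"travel": [0, -0.6, -0.37], "twist": 0},
    {"travel": [0, -0.9, 0], "twist": 0},
    {"travel": [0, -0.9, 0], "twist": 0},
    {"travel": [0, -0.9, 0], "twist": 0},
    {"travel": [0, -0.9, 0], "twist": 0},
    {"travel": [0, -0.9, 0], "twist": 0},
  ],
)

```text
time: 11.35
tool_pos: [471.1, 137.4, 160.2]
eef_rot: [-0.0, 0.996, -0.093, 0.0]
force: [1.3, -0.7, 0.0]
opening: 91.7
```

Emit:
carry_out(
  commands=[
    {"travel": [0, -0.9, 0], "twist": 0},
    {"travel": [0, -0.9, 0], "twist": 0},
    {"travel": [0, -0.9, 0], "twist": 0},
    {"travel": [0, -0.9, 0], "twist": 0},
    {"travel": [0, -0.9, 0], "twist": 0},
    {"travel": [0, -0.9, 0], "twist": 0},
    {"travel": [0, -0.8, 0], "twist": 0},
    {"travel": [0, -0.4, 0], "twist": 0},
    {"travel": [-0.05, -0.21, 0], "twist": 0},
    {"travel": [0, 0, 0], "twist": 0},
  ],
)

```text
time: 12.35
tool_pos: [519.1, 404.5, 159.6]
eef_rot: [0.0, 0.996, -0.093, -0.0]
force: [-0.0, 0.4, -0.1]
opening: 91.8
```

```bash
python3 w.py w4; python3 -c "
from h import *
go(520,403.5,74)
p=optics.camera('top'); cv2.imwrite('pics/t4.png',cv2.resize(p['frame'][140:245,140:410,::-1],None,fx=2.9,fy=2.9,interpolation=cv2.INTER_CUBIC))"
```

```text
t 12.35 tcp [519.1 404.5 159.6] yaw -10.62 open 91.8 F [-0.   0.4 -0.1] units [ 0.   -1.67  2.39]
med None 0
large ((518.330810546875, 402.6282958984375), 29.56401824951172) 4766
small ((505.9201354980469, 328.8321228027344), 21.561885833740234) 978
vial None 0
t 12.4 tcp [519.3 403.6 159.8] yaw -10.66 open 91.8 F [ 0.5 -0.  -0.6] units [ 0.02 -0.    2.14]
```

View pics/t4.png

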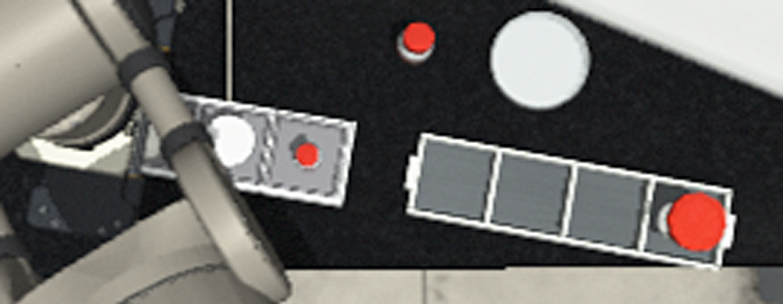

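View pics/w4.png

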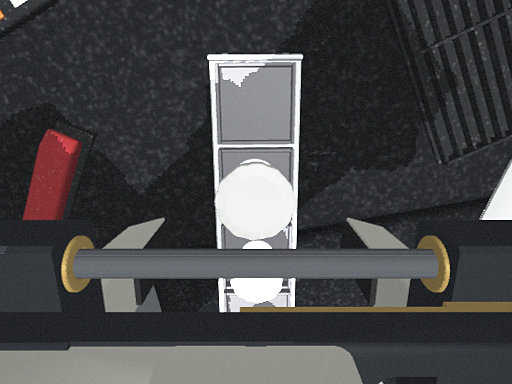

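The red lid stands in the right-end pocket at (697,222) in the top crop, shifted outward by perspective. The large lid is centred between the fingers at (255,202). Gripping it next.

Emit:
carry_out(
  commands=[
    {"travel": [0, 0, 0.4], "twist": 0},
    {"travel": [0, 0, 0.5], "twist": 0},
    {"travel": [0, 0, 0.5], "twist": 0},
    {"travel": [0, 0, 0.4], "twist": 0},
    {"travel": [0, 0, 0.24], "twist": 0},
    {"travel": [0, 0, 0.1], "twist": 0},
    {"travel": [0, 0, 0], "twist": 0},
    {"travel": [0, 0, 0], "twist": 0},
    {"travel": [0, 0, 0], "twist": 0},
    {"travel": [0, 0, 0], "twist": 0},
  ],
)

```text
time: 13.45
tool_pos: [519.9, 404.1, 75.3]
eef_rot: [-0.0, 0.996, -0.093, 0.0]
force: [0.3, -0.2, 0.2]
opening: 91.5
```

Emit:
carry_out(
  commands=[
    {"travel": [0, 0, 0], "twist": 0},
    {"travel": [0, 0, 0], "twist": 0},
    {"travel": [0, 0, 0], "twist": 0},
    {"travel": [0, 0, 0], "twist": 0},
    {"travel": [0, 0, 0], "twist": 0},
    {"travel": [0, 0, 0], "twist": 0},
    {"travel": [0, 0, 0], "twist": 0},
    {"travel": [0, 0, 0], "twist": 0},
    {"travel": [0, 0, 0], "twist": 0},
    {"travel": [0, 0, 0], "twist": 0},
  ],
  jaw=0,
)

```text
time: 14.45
tool_pos: [519.6, 403.9, 74.5]
eef_rot: [-0.0, 0.996, -0.093, 0.0]
force: [-0.7, -0.4, -0.5]
opening: 57.9
```

```bash
python3 -c "
from h import *
go(445.8,-4.7,190)"
```

```text
t 14.45 tcp [519.6 403.9  74.5] yaw -10.68 open 57.9 F [-0.7 -0.4 -0.5] units [ 0.08 10.38 -2.89]
```

Emit:
carry_out(
  commands=[
    {"travel": [0, 0, -0.2], "twist": 0},
    {"travel": [0, 0, -0.4], "twist": 0},
    {"travel": [0, 0, -0.6], "twist": 0},
    {"travel": [0, 0, -0.6], "twist": 0},
    {"travel": [0, 0.2, -0.5], "twist": 0},
    {"travel": [0, 0.4, -0.3], "twist": 0},
    {"travel": [0.04, 0.6, -0.2], "twist": 0},
    {"travel": [0.04, 0.8, 0], "twist": 0},
    {"travel": [0, 0.8, 0], "twist": 0},
    {"travel": [0, 0.8, 0], "twist": 0},
  ],
)

```text
time: 15.45
tool_pos: [495.8, 260.7, 187.3]
eef_rot: [-0.0, 0.996, -0.093, 0.001]
force: [0.0, -0.3, 0.3]
opening: 57.8
```

Emit:
carry_out(
  commands=[
    {"travel": [0, 0.8, 0], "twist": 0},
    {"travel": [0, 0.8, 0], "twist": 0},
    {"travel": [0, 0.8, 0], "twist": 0},
    {"travel": [0, 0.8, 0], "twist": 0},
    {"travel": [0, 0.8, 0], "twist": 0},
    {"travel": [0, 0.8, 0], "twist": 0},
    {"travel": [0, 0.8, 0], "twist": 0},
    {"travel": [0, 0.6, 0], "twist": 0},
    {"travel": [0, 0.4, 0], "twist": 0},
    {"travel": [0, 0.18, 0], "twist": 0},
  ],
)

```text
time: 16.45
tool_pos: [445.8, -5.9, 187.2]
eef_rot: [0.0, 0.996, -0.094, 0.001]
force: [0.2, 0.2, -0.3]
opening: 58.2
```

```bash
python3 -c "
from h import *
go(445.8,-4.7,69.8)"
```

```text
t 16.45 tcp [445.8  -5.9 187.2] yaw -10.78 open 58.2 F [ 0.2  0.2 -0.3] units [-0.01 -0.03  2.94]
```

Emit:
carry_out(
  commands=[
    {"travel": [0, 0, 0.3], "twist": 0},
    {"travel": [0, 0, 0.5], "twist": 0},
    {"travel": [0, 0, 0.6], "twist": 0},
    {"travel": [0, 0, 0.5], "twist": 0},
    {"travel": [0, 0, 0.4], "twist": 0},
    {"travel": [0, 0, 0.3], "twist": 0},
    {"travel": [0, 0, 0.2], "twist": 0},
    {"travel": [0, 0, 0.08], "twist": 0},
    {"travel": [0, 0, 0.05], "twist": 0},
    {"travel": [0, 0, 0], "twist": 0},
  ],
)

```text
time: 17.45
tool_pos: [446.1, -4.6, 69.7]
eef_rot: [-0.0, 0.996, -0.093, 0.0]
force: [-0.0, -0.5, -0.2]
opening: 58.3
```

```bash
python3 -c "
from h import *
go(445.8,-4.7,69.8)"
```

```text
t 17.45 tcp [446.1  -4.6  69.7] yaw -10.68 open 58.3 F [-0.  -0.5 -0.2] units [-0.01  0.   -0.  ]
```

Emit:
carry_out(
  commands=[
    {"travel": [0, 0, 0], "twist": 0},
    {"travel": [0, 0, 0], "twist": 0},
    {"travel": [0, 0, 0], "twist": 0},
    {"travel": [0, 0, 0], "twist": 0},
    {"travel": [0, 0, 0], "twist": 0},
    {"travel": [0, 0, 0], "twist": 0},
    {"travel": [0, 0, 0], "twist": 0},
    {"travel": [0, 0, 0], "twist": 0},
    {"travel": [0, 0, 0], "twist": 0},
    {"travel": [0, 0, 0], "twist": 0},
  ],
  jaw=1,
)

```text
time: 18.45
tool_pos: [445.8, -4.7, 69.3]
eef_rot: [-0.0, 0.996, -0.093, 0.0]
force: [0.2, 0.4, -0.2]
opening: 91.8
```

```bash
python3 -c "
from h import *
go(508.5,331,160)"
```

```text
t 18.45 tcp [445.8  -4.7  69.3] yaw -10.68 open 91.8 F [ 0.2  0.4 -0.2] units [-0.02 -8.54 -2.27]
```

Emit:
carry_out(
  commands=[
    {"travel": [0, 0, -0.3], "twist": 0},
    {"travel": [0, 0, -0.6], "twist": 0},
    {"travel": [0, 0, -0.6], "twist": 0},
    {"travel": [0, -0.2, -0.5], "twist": 0},
    {"travel": [0, -0.6, -0.27], "twist": 0},
    {"travel": [0, -0.9, 0], "twist": 0},
    {"travel": [0, -0.9, 0], "twist": 0},
    {"travel": [0, -0.9, 0], "twist": 0},
    {"travel": [0, -0.9, 0], "twist": 0},
    {"travel": [0, -0.9, 0], "twist": 0},
  ],
)

```text
time: 19.45
tool_pos: [485.1, 205.1, 160.1]
eef_rot: [-0.0, 0.996, -0.093, -0.0]
force: [-0.2, -1.2, -0.6]
opening: 91.5
```

Emit:
carry_out(
  commands=[
    {"travel": [0, -0.9, 0], "twist": 0},
    {"travel": [0, -0.9, 0], "twist": 0},
    {"travel": [0, -0.7, 0], "twist": 0},
    {"travel": [0, -0.5, 0], "twist": 0},
    {"travel": [-0.02, -0.24, 0], "twist": 0},
    {"travel": [0, 0, 0.1], "twist": 0},
    {"travel": [0, 0, 0.4], "twist": 0},
    {"travel": [0, 0, 0.3], "twist": 0},
    {"travel": [0, 0, 0.1], "twist": 0},
    {"travel": [0, 0, 0], "twist": 0},
  ],
)

```text
time: 20.45
tool_pos: [508.1, 330.3, 123.4]
eef_rot: [0.0, 0.996, -0.093, -0.001]
force: [-0.1, 0.0, -0.5]
opening: 91.8
```

```bash
python3 w.py w5; python3 -c "
from h import *
go(508.5,331,56)"
```

```text
t 20.45 tcp [508.1 330.3 123.4] yaw -10.73 open 91.8 F [-0.1  0.  -0.5] units [-0.07 -3.55  1.48]
med None 0
large None 0
small ((506.4462585449219, 330.6388854980469), 22.402578353881836) 3228
vial ((493.2492370605469, 262.503173828125), 10.214301109313965) 520
t 20.5 tcp [508.4 330.6 124.1] yaw -10.72 open 91.8 F [-0.6 -0.1  0.7] units [ 0.   -0.01  1.7 ]
```

View pics/w5.png

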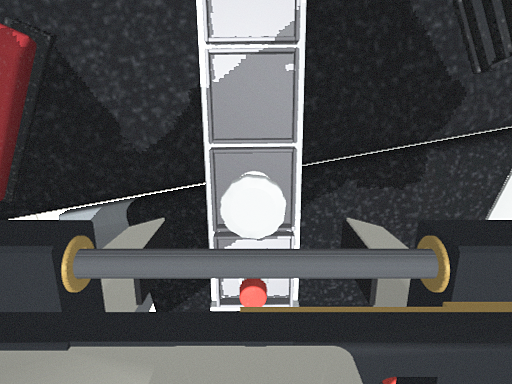

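The small pot is centred between the fingers at (253,205). Gripping it.

Emit:
carry_out(
  commands=[
    {"travel": [-0.02, 0, 0.3], "twist": 0},
    {"travel": [0, 0, 0.4], "twist": 0},
    {"travel": [0, 0, 0.4], "twist": 0},
    {"travel": [0, 0, 0.3], "twist": 0},
    {"travel": [0, 0, 0.2], "twist": 0},
    {"travel": [0, 0, 0.1], "twist": 0},
    {"travel": [0, 0, 0], "twist": 0},
    {"travel": [0, 0, 0], "twist": 0},
    {"travel": [0, 0, 0], "twist": 0},
    {"travel": [0, 0, 0], "twist": 0},
  ],
)

```text
time: 21.5
tool_pos: [507.8, 331.5, 56.7]
eef_rot: [-0.0, 0.996, -0.093, 0.0]
force: [-1.3, 0.2, -1.0]
opening: 92.0
```

Emit:
carry_out(
  commands=[
    {"travel": [0, 0, 0], "twist": 0},
    {"travel": [0, 0, 0], "twist": 0},
    {"travel": [0, 0, 0], "twist": 0},
    {"travel": [0, 0, 0], "twist": 0},
    {"travel": [0, 0, 0], "twist": 0},
    {"travel": [0, 0, 0], "twist": 0},
    {"travel": [0, 0, 0], "twist": 0},
    {"travel": [0, 0, 0], "twist": 0},
    {"travel": [0, 0, 0], "twist": 0},
    {"travel": [0, 0, 0], "twist": 0},
  ],
  jaw=0,
)

```text
time: 22.5
tool_pos: [507.6, 331.3, 56.2]
eef_rot: [-0.0, 0.996, -0.093, 0.0]
force: [1.2, 0.1, -1.1]
opening: 43.6
```

```bash
python3 -c "
from h import *
go(459.3,63.7,170)"
```

```text
t 22.5 tcp [507.6 331.3  56.2] yaw -10.68 open 43.6 F [ 1.2  0.1 -1.1] units [ 0.05  6.8  -2.85]
```

Emit:
carry_out(
  commands=[
    {"travel": [0, 0, -0.2], "twist": 0},
    {"travel": [0, 0, -0.4], "twist": 0},
    {"travel": [0, 0, -0.6], "twist": 0},
    {"travel": [0, 0, -0.6], "twist": 0},
    {"travel": [0, 0.2, -0.5], "twist": 0},
    {"travel": [0, 0.4, -0.3], "twist": 0},
    {"travel": [0, 0.6, -0.2], "twist": 0},
    {"travel": [0.03, 0.8, 0], "twist": 0},
    {"travel": [0.02, 0.8, 0], "twist": 0},
    {"travel": [0, 0.8, 0], "twist": 0},
  ],
)

```text
time: 23.5
tool_pos: [482.6, 188.4, 168.9]
eef_rot: [-0.0, 0.996, -0.093, 0.001]
force: [0.2, 0.2, -0.1]
opening: 44.0
```

Emit:
carry_out(
  commands=[
    {"travel": [0, 0.8, 0], "twist": 0},
    {"travel": [0, 0.8, 0], "twist": 0},
    {"travel": [0, 0.7, 0], "twist": 0},
    {"travel": [0, 0.5, 0], "twist": 0},
    {"travel": [0, 0.3, 0], "twist": 0},
    {"travel": [0, 0.1, 0.1], "twist": 0},
    {"travel": [0, 0, 0.3], "twist": 0},
    {"travel": [0, 0, 0.5], "twist": 0},
    {"travel": [0, 0, 0.5], "twist": 0},
    {"travel": [0, 0, 0.2], "twist": 0},
  ],
)

```text
time: 24.5
tool_pos: [458.3, 64.3, 102.6]
eef_rot: [-0.0, 0.996, -0.093, -0.001]
force: [-0.4, -0.2, 0.2]
opening: 43.8
```

```bash
python3 -c "
from h import *
go(459.3,63.7,51.5)"
```

```text
t 24.5 tcp [458.3  64.3 102.6] yaw -10.64 open 43.8 F [-0.4 -0.2  0.2] units [0.03 0.01 1.28]
```

Emit:
carry_out(
  commands=[
    {"travel": [0, 0, 0.3], "twist": 0},
    {"travel": [0, 0, 0.4], "twist": 0},
    {"travel": [0, 0, 0.3], "twist": 0},
    {"travel": [0, 0, 0.15], "twist": 0},
    {"travel": [0, 0, 0.09], "twist": 0},
    {"travel": [0, 0, 0.04], "twist": 0},
    {"travel": [0, 0, 0], "twist": 0},
    {"travel": [0, 0, 0], "twist": 0},
    {"travel": [0, 0, 0], "twist": 0},
    {"travel": [0, 0, 0], "twist": 0},
  ],
)

```text
time: 25.5
tool_pos: [459.3, 63.6, 53.2]
eef_rot: [-0.0, 0.996, -0.093, 0.0]
force: [-0.1, 0.0, -0.3]
opening: 44.0
```

```bash
python3 -c "
from h import *
go(459.3,63.7,51.5)"
```

```text
t 25.5 tcp [459.3  63.6  53.2] yaw -10.68 open 44.0 F [-0.1  0.  -0.3] units [ 0.   -0.    0.04]
```

Emit:
carry_out(
  commands=[
    {"travel": [0, 0, 0.02], "twist": 0},
    {"travel": [0, 0, 0.02], "twist": 0},
    {"travel": [0, 0, 0], "twist": 0},
    {"travel": [0, 0, 0], "twist": 0},
    {"travel": [0, 0, 0], "twist": 0},
    {"travel": [0, 0, 0], "twist": 0},
    {"travel": [0, 0, 0], "twist": 0},
    {"travel": [0, 0, 0], "twist": 0},
    {"travel": [0, 0, 0], "twist": 0},
    {"travel": [0, 0, 0], "twist": 0},
  ],
)

```text
time: 26.5
tool_pos: [459.1, 63.6, 51.3]
eef_rot: [-0.0, 0.996, -0.093, 0.0]
force: [0.4, -0.5, 0.9]
opening: 43.7
```

Emit:
carry_out(
  commands=[
    {"travel": [0, 0, 0], "twist": 0},
    {"travel": [0, 0, 0], "twist": 0},
    {"travel": [0, 0, 0], "twist": 0},
    {"travel": [0, 0, 0], "twist": 0},
    {"travel": [0, 0, 0], "twist": 0},
    {"travel": [0, 0, 0], "twist": 0},
    {"travel": [0, 0, 0], "twist": 0},
    {"travel": [0, 0, 0], "twist": 0},
    {"travel": [0, 0, 0], "twist": 0},
    {"travel": [0, 0, 0], "twist": 0},
  ],
  jaw=1,
)

```text
time: 27.5
tool_pos: [459.2, 63.6, 51.3]
eef_rot: [-0.0, 0.996, -0.093, 0.0]
force: [-0.0, 1.1, 0.6]
opening: 91.8
```

```bash
python3 -c "
from h import *
go(494.8,263.2,140)"
```

```text
t 27.5 tcp [459.2  63.6  51.3] yaw -10.68 open 91.8 F [-0.   1.1  0.6] units [-0.05 -5.07 -2.22]
```

Emit:
carry_out(
  commands=[
    {"travel": [0, 0, -0.3], "twist": 0},
    {"travel": [0, 0, -0.6], "twist": 0},
    {"travel": [0, 0, -0.6], "twist": 0},
    {"travel": [0, -0.2, -0.5], "twist": 0},
    {"travel": [0, -0.6, -0.22], "twist": 0},
    {"travel": [0, -0.8, 0], "twist": 0},
    {"travel": [0, -0.8, 0], "twist": 0},
    {"travel": [0, -0.8, 0], "twist": 0},
    {"travel": [0, -0.8, 0], "twist": 0},
    {"travel": [0, -0.5, 0], "twist": 0},
  ],
)

```text
time: 28.5
tool_pos: [492.5, 242.6, 140.1]
eef_rot: [-0.0, 0.996, -0.093, 0.0]
force: [0.8, -0.4, 0.1]
opening: 91.8
```

Emit:
carry_out(
  commands=[
    {"travel": [-0.05, -0.3, 0], "twist": 0},
    {"travel": [0, -0.2, 0], "twist": 0},
    {"travel": [0, -0.07, 0], "twist": 0},
    {"travel": [0, 0, 0.2], "twist": 0},
    {"travel": [0, 0, 0.4], "twist": 0},
    {"travel": [0, 0, 0.2], "twist": 0},
    {"travel": [0, 0, 0], "twist": 0},
    {"travel": [0, 0, 0], "twist": 0},
    {"travel": [0, 0, 0], "twist": 0},
    {"travel": [0, 0, 0], "twist": 0},
  ],
)

```text
time: 29.5
tool_pos: [495.1, 263.3, 108.7]
eef_rot: [-0.0, 0.996, -0.093, 0.001]
force: [0.5, -0.3, -0.2]
opening: 91.8
```

```bash
python3 w.py w6; python3 -c "
from h import *
go(494.8,263.2,50)"
```

```text
t 29.5 tcp [495.1 263.3 108.7] yaw -10.69 open 91.8 F [ 0.5 -0.3 -0.2] units [-0.07 -5.25  1.12]
med None 0
large None 0
small None 0
vial ((493.56964111328125, 262.2841796875), 10.255281448364258) 760
t 29.55 tcp [495.  263.3 108.6] yaw -10.69 open 91.9 F [-0.   0.4 -0. ] units [-0.01  0.01  1.47]
```

View pics/w6.png

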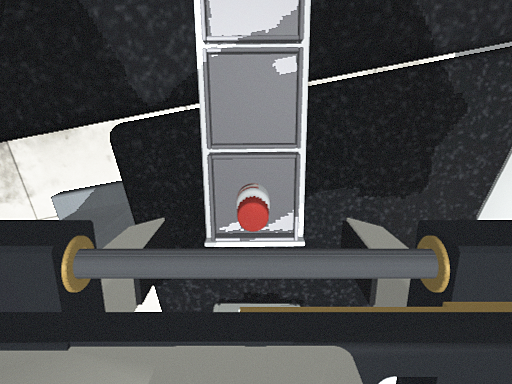

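The 45 mm rack vial with its ribbed red cap is at (253,212), centred between the fingers. Gripping it.

Emit:
carry_out(
  commands=[
    {"travel": [-0.02, 0.01, 0.3], "twist": 0},
    {"travel": [0, 0, 0.4], "twist": 0},
    {"travel": [0, 0, 0.35], "twist": 0},
    {"travel": [0, 0, 0.25], "twist": 0},
    {"travel": [0, 0, 0.12], "twist": 0},
    {"travel": [0, 0, 0.05], "twist": 0},
    {"travel": [0, 0, 0], "twist": 0},
    {"travel": [0, 0, 0], "twist": 0},
    {"travel": [0, 0, 0], "twist": 0},
    {"travel": [0, 0, 0], "twist": 0},
  ],
)

```text
time: 30.55
tool_pos: [494.1, 263.1, 49.7]
eef_rot: [-0.0, 0.996, -0.093, 0.0]
force: [0.3, 0.5, 0.1]
opening: 91.9
```

Emit:
carry_out(
  commands=[
    {"travel": [0, 0, 0], "twist": 0},
    {"travel": [0, 0, 0], "twist": 0},
    {"travel": [0, 0, 0], "twist": 0},
    {"travel": [0, 0, 0], "twist": 0},
    {"travel": [0, 0, 0], "twist": 0},
    {"travel": [0, 0, 0], "twist": 0},
    {"travel": [0, 0, 0], "twist": 0},
    {"travel": [0, 0, 0], "twist": 0},
    {"travel": [0, 0, 0], "twist": 0},
    {"travel": [0, 0, 0], "twist": 0},
  ],
  jaw=0,
)

```text
time: 31.55
tool_pos: [493.9, 263.1, 49.3]
eef_rot: [-0.0, 0.996, -0.093, 0.0]
force: [-0.2, -0.1, 0.7]
opening: 21.1
```

```bash
python3 -c "
from h import *
go(472.6,132.4,170)"
```

```text
t 31.55 tcp [493.9 263.1  49.3] yaw -10.68 open 21.1 F [-0.2 -0.1  0.7] units [ 0.08  3.31 -3.02]
```

The opening of 21 mm matches the cap's diameter. I'll lift and check that it hangs straight.

Emit:
carry_out(
  commands=[
    {"travel": [0, 0, -0.1], "twist": 0},
    {"travel": [0, 0, -0.2], "twist": 0},
    {"travel": [0, 0, -0.4], "twist": 0},
    {"travel": [0, 0, -0.5], "twist": 0},
    {"travel": [0, 0, -0.5], "twist": 0},
    {"travel": [0, 0, -0.4], "twist": 0},
    {"travel": [0, 0, -0.2], "twist": 0},
    {"travel": [0, 0, 0], "twist": 0},
    {"travel": [0, 0, 0], "twist": 0},
    {"travel": [0, 0, 0], "twist": 0},
  ],
)

```text
time: 32.55
tool_pos: [493.4, 262.9, 140.4]
eef_rot: [0.0, 0.996, -0.093, -0.001]
force: [-1.1, -0.1, 0.9]
opening: 21.2
```

```bash
python3 -c "
from h import *
go(472.6,132.4,44.8)
a=optics.camera('scene')['frame']; b=optics.camera('wrist')['frame']
cv2.imwrite('pics/v1.png',np.hstack([cv2.resize(a[130:230,200:320,::-1],(400,333)),cv2.resize(b[100:350,110:400,::-1],(386,333))]))"
```

```text
t 32.55 tcp [493.4 262.9 140.4] yaw -10.68 open 21.2 F [-1.1 -0.1  0.9] units [0.1  3.3  2.39]
```

View pics/v1.png

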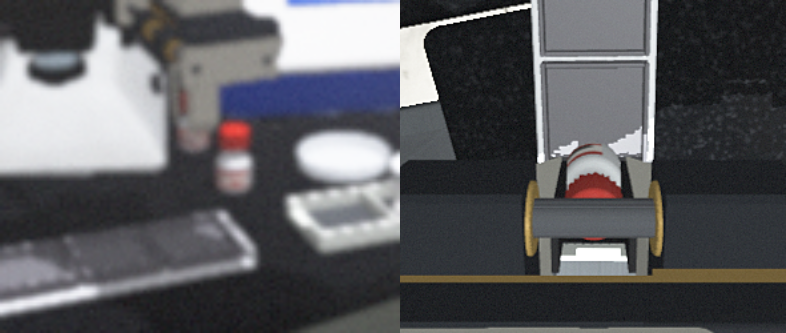

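The vial is held upright between the fingers and the insert below is empty. Moving it to the left-end pocket.

Emit:
carry_out(
  commands=[
    {"travel": [0, 0.2, 0], "twist": 0},
    {"travel": [0, 0.5, 0], "twist": 0},
    {"travel": [0.05, 0.7, 0], "twist": 0},
    {"travel": [0.05, 0.7, 0], "twist": 0},
    {"travel": [0, 0.6, 0], "twist": 0},
    {"travel": [0, 0.4, 0.1], "twist": 0},
    {"travel": [0, 0.2, 0.3], "twist": 0},
    {"travel": [0, 0, 0.5], "twist": 0},
    {"travel": [0, 0, 0.4], "twist": 0},
    {"travel": [0, 0, 0.2], "twist": 0},
  ],
)

```text
time: 33.65
tool_pos: [472.4, 132.0, 80.0]
eef_rot: [0.0, 0.996, -0.093, -0.001]
force: [-0.1, 0.2, -0.1]
opening: 21.0
```

```bash
python3 -c "
from h import *
go(472.6,132.4,44.8)"
```

```text
t 33.65 tcp [472.4 132.   80. ] yaw -10.71 open 21.0 F [-0.1  0.2 -0.1] units [ 0.   -0.01  0.88]
```

Emit:
carry_out(
  commands=[
    {"travel": [0, 0, 0.3], "twist": 0},
    {"travel": [0, 0, 0.3], "twist": 0},
    {"travel": [0, 0, 0.15], "twist": 0},
    {"travel": [0, 0, 0.08], "twist": 0},
    {"travel": [0, 0, 0.04], "twist": 0},
    {"travel": [0, 0, 0.02], "twist": 0},
    {"travel": [0, 0, 0], "twist": 0},
    {"travel": [0, 0, 0], "twist": 0},
    {"travel": [0, 0, 0], "twist": 0},
    {"travel": [0, 0, 0], "twist": 0},
  ],
)

```text
time: 34.65
tool_pos: [473.4, 132.6, 45.9]
eef_rot: [-0.0, 0.996, -0.093, 0.0]
force: [0.8, -0.2, -0.1]
opening: 21.0
```

```bash
python3 -c "
from h import *
go(472.6,132.4,44.8)"
```

```text
t 34.65 tcp [473.4 132.6  45.9] yaw -10.68 open 21.0 F [ 0.8 -0.2 -0.1] units [-0.02  0.01  0.03]
```

Emit:
carry_out(
  commands=[
    {"travel": [0, 0, 0.02], "twist": 0},
    {"travel": [0, 0, 0.01], "twist": 0},
    {"travel": [0, 0, 0], "twist": 0},
    {"travel": [0, 0, 0], "twist": 0},
    {"travel": [0, 0, 0], "twist": 0},
    {"travel": [0, 0, 0], "twist": 0},
    {"travel": [0, 0, 0], "twist": 0},
    {"travel": [0, 0, 0], "twist": 0},
    {"travel": [0, 0, 0], "twist": 0},
    {"travel": [0, 0, 0], "twist": 0},
  ],
)

```text
time: 35.65
tool_pos: [473.3, 132.6, 44.5]
eef_rot: [-0.0, 0.996, -0.093, 0.0]
force: [-1.0, 0.1, -0.5]
opening: 20.8
```

Emit:
carry_out(
  commands=[
    {"travel": [0, 0, 0], "twist": 0},
    {"travel": [0, 0, 0], "twist": 0},
    {"travel": [0, 0, 0], "twist": 0},
    {"travel": [0, 0, 0], "twist": 0},
    {"travel": [0, 0, 0], "twist": 0},
    {"travel": [0, 0, 0], "twist": 0},
    {"travel": [0, 0, 0], "twist": 0},
    {"travel": [0, 0, 0], "twist": 0},
    {"travel": [0, 0, 0], "twist": 0},
    {"travel": [0, 0, 0], "twist": 0},
  ],
  jaw=1,
)

```text
time: 36.65
tool_pos: [473.3, 132.6, 44.5]
eef_rot: [-0.0, 0.996, -0.093, -0.0]
force: [-0.1, -1.2, -0.1]
opening: 91.1
```

Emit:
carry_out(
  commands=[
    {"travel": [0, 0, -0.2], "twist": 0},
    {"travel": [0, 0, -0.5], "twist": 0},
    {"travel": [0, 0, -0.7], "twist": 0},
    {"travel": [0, 0, -0.8], "twist": 0},
    {"travel": [0, 0, -0.8], "twist": 0},
    {"travel": [0, 0, -0.8], "twist": 0},
    {"travel": [0, -0.5, -0.3], "twist": 0},
    {"travel": [0, -0.8, 0], "twist": 0},
    {"travel": [0, -0.8, 0], "twist": 0},
    {"travel": [0, -0.8, 0], "twist": 0},
  ],
)

```text
time: 37.65
tool_pos: [494.9, 247.7, 209.5]
eef_rot: [-0.0, 0.996, -0.093, 0.0]
force: [-0.4, -0.4, 0.7]
opening: 91.3
```

Emit:
carry_out(
  commands=[
    {"travel": [0, -0.8, 0], "twist": 0},
    {"travel": [0, -0.8, 0], "twist": 0},
    {"travel": [0, -0.8, 0], "twist": 0},
    {"travel": [0, -0.8, 0], "twist": 0},
    {"travel": [0, -0.6, 0], "twist": 0},
    {"travel": [0, -0.3, 0], "twist": 0},
    {"travel": [0, 0, 0], "twist": 0},
    {"travel": [0, 0, 0], "twist": 0},
    {"travel": [0, 0, 0], "twist": 0},
    {"travel": [0, 0, 0], "twist": 0},
  ],
)

```text
time: 38.65
tool_pos: [525.3, 406.9, 208.9]
eef_rot: [-0.0, 0.996, -0.094, 0.0]
force: [-0.6, 0.3, 0.1]
opening: 91.7
```

```bash
python3 - <<'E'
from h import *
s=sensors.read_state(); print(s["time"],s["tool_pos"],s["force"])
p=optics.camera("top"); W=cloud(p); z=W[...,2]; f=p["frame"][:,:,::-1]
q=optics.camera("scene")["frame"][:,:,::-1]
cv2.imwrite("pics/end.png",np.vstack([cv2.resize(f[165:245,270:410],(770,440),interpolation=cv2.INTER_CUBIC)[:, :],]))
cv2.imwrite("pics/end2.png",cv2.resize(q[150:220,270:400],(780,420),interpolation=cv2.INTER_CUBIC))
c=np.array([452.7,29.4]); a=np.radians(-11.1); ex=np.array([np.cos(a),np.sin(a)]);ey=np.array([-np.sin(a),np.cos(a)])
for n,y,zz,r in [("med",-105,60,34),("large",-35,70,34),("small",35,52,34),("vial",105,49,30)]:
    k=c+ey*y; m=(np.hypot(W[...,0]-k[0],W[...,1]-k[1])<r)&(np.abs(z-zz)<6)
    Q=np.ascontiguousarray(W[m][:,:2].astype(np.float32)); (cc,rr)=cv2.minEnclosingCircle(Q); d=np.array(cc)-c
    print(n,"x",round(d@ex,1),"y",round(d@ey,1),"err y",round(d@ey-y,1),"r",round(rr,1),"ztop",np.median(z[m]).round(1), "zstd",z[m].std().round(1))
E
```

```text
38.65 [525.33252919 406.90369092 208.92732939] [-0.63789564  0.34330682  0.06688201]
med x 0.5 y -103.9 err y 1.1 r 25.3 ztop 58.8 zstd 1.9
large x 1.9 y -33.6 err y 1.4 r 29.8 ztop 69.0 zstd 1.7
small x 1.5 y 36.2 err y 1.2 r 22.3 ztop 51.1 zstd 1.9
vial x 2.2 y 106.4 err y 1.4 r 9.9 ztop 47.4 zstd 1.5
```

View pics/end.png

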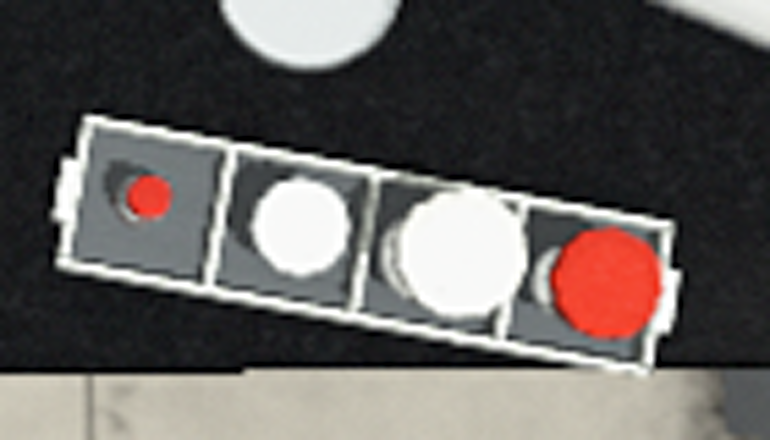

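View pics/end2.png

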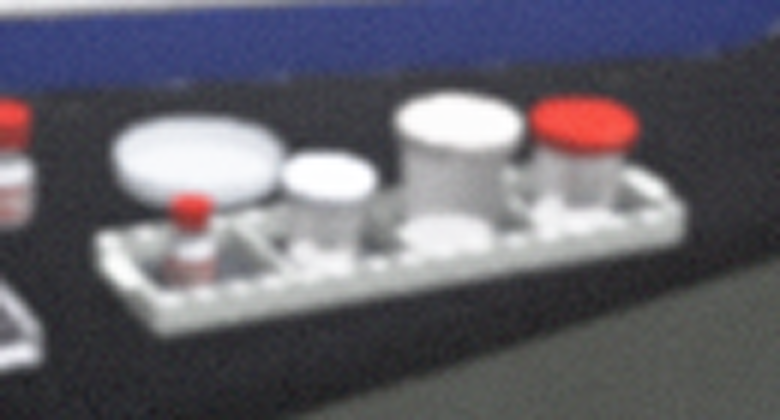

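All four stand upright in the white rack: vial (150,197), small pot (300,227), large cup (462,254) and medium cup (607,283). Each is within about 2.5 mm of its pocket centre and at the right height, and the arm is clear.

```bash
python3 -c "
from rig import env
print(env.job_done())"
```

```text
the job is handed in; nothing more can be done
None
```

All four containers are in the white rack in reverse order, and I handed the job in with the clock at about 39 s. From the left the order is now vial, small pot, large cup, medium cup. The larger lone vial and the yellow pot were not touched.

- **Position:** the last check, from the top camera, put each container within about 2.5 mm of its pocket's centre, along and across the rack.
- **Height:** the lid tops measured 59, 69, 51 and 47 mm (medium, large, small, vial). That fits all four standing on the 4 mm pocket floor. The vial read lowest, about 1.5 mm under.
- **Upright and released:** the top and scene pictures show all four upright. The jaws were open and the arm about 200 mm above the worktop and away from the white rack.

Three small things disagreed along the way:
- One move call was refused because I had left out "twist". Nothing moved, and I sent it again.
- The wrist and top cameras differed by about 2–3 mm.
- The jaws closed to 21 mm on the vial, so they held it by the cap and not the 24 mm body as planned.

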